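Interlock three power-supply covers and put their screw box on top

TASK

Put the three U-shaped power-supply covers away as one locked stack: set the two that lie open side up side by side, parallel and with their ends level, close enough for the third to span them, then put the one leaning on the flat case over them open side down, so that its two flanges drop right down into the two troughs and it sits level. Finally set the closed box with their screws squarely in the middle of the top cover, lengthwise. Leave the case and the two reels where they are.

Things in the scene. Friction and masses are not known exactly. Their poses are not given: they have to be found in the camera images.
- cover_a: vented U-shaped cover of bent aluminium sheet: a channel 54 mm wide outside (x), 120 mm long (y), 40 mm high (z), wall 3 mm, so 48 mm wide inside and 37 mm deep; about 0.12 kg, loose. It lies open side up, its slotted web on the bench, near the middle. Origin: centre of the underside of the web; z points up to the open side, y along the channel
- cover_b: the second cover, same shape, size and axes as cover_a, also lying open side up (origin at the centre of the web's underside, z towards the open side), loose, on the right nearer the robot. With a gap of 25 to 35 mm between cover_a and cover_b there is room for a finger and cover_c still goes over both neighbouring flanges
- cover_c: third cover, same size, open side down, leaning sideways 31 degrees on the red case, web up and towards the robot. Origin: centre of the plane of its two flange edges; z points to the web (outer face at z = 40 mm), x across (flanges outside at x = +-27 mm), y along. Seated, its flange edges are 3 mm above the bench, and the two flanges below fit within its 48 mm inside width
- screw_box: closed small box, white below with a clear lid that stays shut, 54 mm wide (x), 100 mm long (y), 39 mm high (z), about 0.12 kg, loose; lies on the dark job book (11 mm thick) at the left. Origin: centre of its underside, z up
- case: flat closed red case 77 (x) x 113 (y) x 26 mm lying at the right, farther back, loose. cover_c leans on it: one flange edge on the bench on the robot side of the case, the other on top of the case. Origin: centre of its underside, z up
- solder_reel: bystander: reel of solder standing on its flange, 53 mm across, 43 mm high, loose, at the back. Origin: centre of its underside
- wick_reel: bystander: flat reel of wick 47 mm across, 9 mm high, loose, at the back left. Origin: centre of its underside

How it is judged:
By the outcome, as a careful person would: the job done as asked, in the order asked, and still so for the second after the job is handed in, with the robot touching nothing.
It also fails if it takes over 58 s, if anything falls off the work surface, if the arm or the gripper's body presses on something with over 40 N, if the wrist force passes 120 N, or if a joint passes its speed limit or range.

ROBOT

A 7-joint arm with a two-finger parallel gripper is mounted at the origin on a cart in front of the work surface, level with it; the furniture and walls round the work are solid. World frame = base frame: x ahead of the robot, y to its left, z up, the work surface at z = 0. Lengths are in m, angles in rad, forces in N, time in s.
With the tool pointing down it reaches from about 0.35 to 0.9 m from the base axis. Payload 8.1 kg.
Tool frame: the origin (TCP) lies at the very end of the fingers, on their centre line; the grasp point (between the pads) lies 19 mm behind it (arm.tcp_to_grasp is the z of the grasp point in the tool frame, in m); z points along the fingers, y is the line along which they close (so a half turn about z gives the same grasp; the last joint's range is limited). The gripper opens to 92 mm and grips with 3 to 60 N. Pads are 19 mm wide; open, the fingers measure 130 mm over their backs; the gripper's body (75 mm by 190 mm) begins 47 mm behind the grasp point.
Start: joints at [-1.36, 0.434, 0.025, 1.573, -0.012, 1.134, -0.075], TCP at [0.193, 0.594, 0.227] pointing down, gripper open.
Joint ranges: [-2.62, 2.62], [-0.44, 2.09], [-1.27, 1.32], [0.08, 2.57], [-1.32, 4.46], [0.12, 2], [-2.74, 2.74]. Speed limits (rad/s): [2.22, 2.22, 3.01, 3.01, 3.14, 3.14, 3.14].

INTERFACE

Orientations are given as a rotation vector (axis times angle).
In Python, from cell import readout, vision, sign_off, arm gives the robot as it stands. The module is installed in compiled form; this text tells all that it offers.
- The arm moves only by the shell command python3 -m creep 'ROWS' [FORCE]. ROWS is JSON, a list of rows, each a list of 5 numbers: the shift along the tool's x, y, z in units of 4 cm (1.0 is 4 cm), then the turn about the tool's z in units of 4 degrees (1.0 is 4 degrees), then the opening, from 0 (shut) to 1 (fully open). A call has 1 to 12 rows; each row shifts and turns the commanded pose from where the row before left it, along the tool's axes as they then stand; what a row does not reach is not made up. A row lasts 1/8 s, in which the tool goes at most 62.5 mm and 10.7 degrees, less where a joint would pass 70% of its speed; a pose out of reach is approached as far as the arm can. A call with a number of a shift or a turn outside -1 to 1 is refused whole. A call with a gripper value outside its range is refused whole. The fingers move at their own pace and stop on an object; FORCE is the grip in N (left out, the last holds). Time passes only in rows, so rows that do not move let the fingers close. It gives the time, the measured TCP pose, the force, the opening and the grip force at its end, in the units of the state.
- readout.observe(): the state, without advancing time (a new reading comes with each control period).
- vision.get_image(name): name is "scene" or "top" or "wrist"; returns a dict with "pixels" (420x560x3 uint8, blue, green, red), "z_map" (420x560 float32, m along the optical axis (not along the pixel's ray), 0 where there is no reading), "camera_matrix" (3x3 intrinsics, pixels), "position" and "rotation" of the camera in the world. Camera axes: x right, y up, looking along -z (the intrinsics and any distortion apply to the point x, -y, -z); pixel columns grow to the right and rows downward; lengths in m; the calibration is good to about 2 mm. The wrist camera is an equidistant fisheye: a pixel r from the principal point sees the ray r / f radians off the axis. A picture is of the moment at which its call begins.
- sign_off(): hands the job in; it is judged then, once.
The state is a dict: "clock": time; "joints": joint angles; "dq": joint speeds; "joint_efforts": joint torques, N m; "position": TCP position; "ee_rot": TCP orientation; "force": force on the tool from outside, world axes, zero at the start; "ft_torque": the same for the moment, N m; "width": opening from 0.0 (shut) to 1.0 (fully open); "gripper_force": force on a finger pad.
Only numpy, scipy, OpenCV 4.12 (cv2) and the standard library are available. Lean on these libraries where they do the work, as an engineer would, in place of code of your own. Each camera call takes 0.05 s, during which the arm holds its last target. There are 200 camera calls.

## Working session

There is one attempt and no reset: what is moved stays moved. The work goes in short steps, Python scripts to look and compute and a shell command to move; the robot and the scene stay as the last step left them, time stands still between calls to the robot, and variables do not carry over. Pictures are saved under pics/ and viewed, at most 10 in all, crops included, and the job is handed in when it is done.

```bash
mkdir -p pics; cat > h.py <<'E'
import numpy as np, cv2
from cell import readout, vision, sign_off, arm
from scipy.spatial.transform import Rotation as R
def cloud(im):
    z=im["z_map"];K=im["camera_matrix"];h,w=z.shape
    u,v=np.meshgrid(np.arange(w),np.arange(h))
    p=np.stack([(u-K[0,2])/K[0,0]*z,-(v-K[1,2])/K[1,1]*z,-z],-1)
    Rm=np.array(im["rotation"]); Rm=Rm if Rm.shape==(3,3) else R.from_rotvec(Rm).as_matrix()
    return p@Rm.T+np.array(im["position"])
E
python3 - <<'E'
from h import *
for n in("scene","top"):
    im=vision.get_image(n);cv2.imwrite(f"pics/{n}0.png",im["pixels"]);np.savez(f"{n}0.npz",**im)
    print(n,im["position"],im["rotation"],im["camera_matrix"])
print(readout.observe(),arm.tcp_to_grasp)
E
```

```text
scene [ 0.01440471 -0.59360453  0.42245866] [ 1.09152349 -0.42680784 -0.67230795] [[407.97084848   0.         278.86968978]
 [  0.         407.97084848 211.33911647]
 [  0.           0.           1.        ]]
top [ 0.40584512 -0.00553704  1.10134906] [ 0.12090477 -0.11357171 -1.57247986] [[426.62644088   0.         278.21842981]
 [  0.         426.62644088 206.0289731 ]
 [  0.           0.           1.        ]]
{'clock': 0.1, 'joints': array([-1.35958436,  0.43514464,  0.02493698,  1.57400294, -0.01156997,
        1.13401364, -0.07509496]), 'dq': array([-0.00072591, -0.00068964,  0.00025232, -0.00122064, -0.0010669 ,
       -0.0033178 ,  0.00049737]), 'joint_efforts': array([ 2.68419535e-03, -6.69120669e+01,  9.87460390e-01, -3.15144753e+01,
       -6.05998817e-02,  3.74478532e-02,  6.91098489e-05]), 'position': array([0.1928261 , 0.59402324, 0.22602965]), 'ee_rot': array([-4.90930136e-01, -3.10291330e+00,  2.23341518e-03]), 'force': array([-0.55518976,  0.15866445,  0.43767284]), 'ft_torque': array([ 0.08026148,  0.01400582, -0.03166207]), 'gripper_force': 0.0, 'width': 1.001409518961827} -0.0188
```

View pics/top0.png

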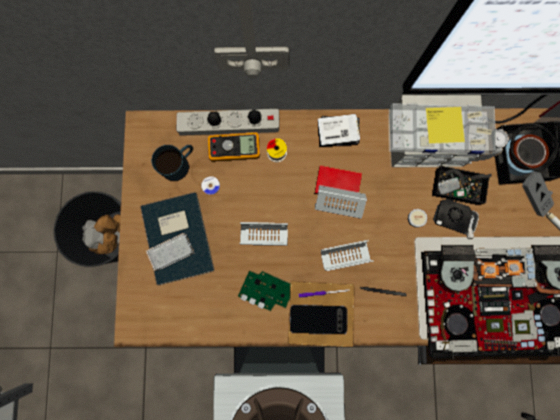

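View pics/scene0.png

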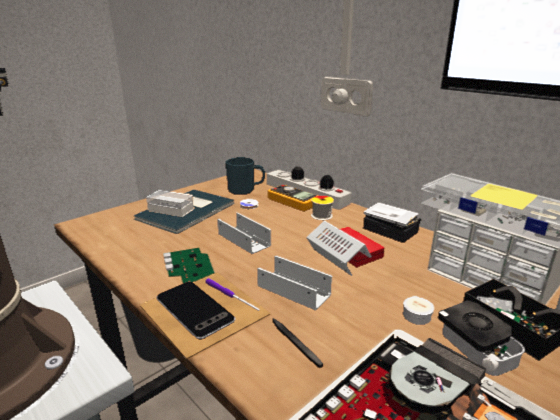

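The top view shows cover_a at (264,234), cover_b at (346,255), cover_c at (341,202) against the red case at (338,181), and the screw box at (170,252). The scene view agrees with this.

```bash
cat >> h.py <<'E'
def rect(P,m):
    p=P[m][:,:2]; (c,s,a)=cv2.minAreaRect((p*1000).astype(np.float32))
    b=cv2.boxPoints((c,s,a)); e=[b[1]-b[0],b[2]-b[1]]; l=max(e,key=np.linalg.norm)
    return np.round(c,1),np.round(sorted(s),1),round((np.degrees(np.arctan2(l[1],l[0])))%180,1),int(m.sum())
def region(P,x0,x1,y0,y1,z0,z1):
    return (P[...,0]>x0)&(P[...,0]<x1)&(P[...,1]>y0)&(P[...,1]<y1)&(P[...,2]>z0)&(P[...,2]<z1)
def blob(P,z0,z1,pix,r=35):
    m=((P[...,2]>z0)&(P[...,2]<z1)).astype(np.uint8)
    n,l=cv2.connectedComponents(m); 
    sub=l[pix[1]-r:pix[1]+r,pix[0]-r:pix[0]+r]; k=np.bincount(sub[sub>0]).argmax() if (sub>0).any() else -1
    return l==k
E
python3 - <<'E'
from h import *
im=dict(np.load("top0.npz"));P=cloud(im)
print("bench z",np.median(P[200:230,225:235,2]))
for n,px,z0,z1 in (("a",(264,234),.006,.08),("b",(346,255),.006,.08),("c+case",(341,195),.006,.09),("box",(170,252),.03,.09),("solder",(277,150),.01,.08),("a rim",(264,234),.03,.08),("b rim",(346,255),.03,.08)):
    m=blob(P,z0,z1,px,15); print(n,rect(P,m),"zmax",np.percentile(P[m][:,2],[5,50,98]).round(3))
hsv=cv2.cvtColor(im["pixels"],cv2.COLOR_BGR2HSV)
red=((hsv[...,0]<8)|(hsv[...,0]>172))&(hsv[...,1]>150)&(P[...,2]>.015)&(P[...,2]<.06)
red&=region(P,.3,.9,-.4,.1,0,.1); print("case",rect(P,red),np.median(P[red][:,2]))
m=blob(P,.006,.09,(341,195),15)&~red; m&=P[...,2]>.02
q=P[m]; print("c",rect(P,m)); 
for z in np.arange(.02,.07,.005):
    k=abs(q[:,2]-z)<.0025
    if k.sum()>3: print(round(z,3),k.sum(),q[k].mean(0).round(3),q[k][:,1].min().round(3),q[k][:,1].max().round(3))
E
```

```text
bench z 0.00011925246355770636
a (array([519.4,  36.1]), array([  7.3, 118.5]), np.float32(89.7), 141) zmax [0.007 0.033 0.043]
b (array([ 418.5, -175.3]), array([  7.2, 118.2]), np.float32(100.9), 100) zmax [0.006 0.039 0.043]
c+case (array([ 603.6, -159.2]), array([119.4, 128.4]), np.float32(78.7), 1995) zmax [0.023 0.034 0.061]
box (array([450.8, 268.4]), array([ 54.6, 101.1]), np.float32(115.2), 953) zmax [0.037 0.05  0.054]
solder (array([714.2,   2.8]), array([48.8, 50.6]), np.float32(179.5), 350) zmax [0.022 0.043 0.048]
a rim (array([521.3,  36.3]), array([  3.4, 117.9]), np.float32(89.7), 72) zmax [0.034 0.04  0.043]
b rim (array([ 466.5, -166.8]), array([  3. , 117.1]), np.float32(101.0), 63) zmax [0.037 0.04  0.044]
case (array([ 573.6, -203.8]), array([128. , 647.1]), np.float32(44.4), 942) 0.02601482958414758
c (array([ 601.6, -162.3]), array([116.6, 121.4]), np.float32(79.0), 1121)
0.02 6 [ 0.621 -0.188  0.022] -0.215 -0.137
0.025 44 [ 0.611 -0.152  0.025] -0.22 -0.095
0.03 44 [ 0.597 -0.163  0.03 ] -0.222 -0.102
0.035 133 [ 0.564 -0.155  0.035] -0.221 -0.094
0.04 182 [ 0.562 -0.157  0.04 ] -0.215 -0.093
0.045 164 [ 0.569 -0.158  0.045] -0.221 -0.096
0.05 193 [ 0.577 -0.154  0.05 ] -0.217 -0.098
0.055 175 [ 0.582 -0.158  0.055] -0.219 -0.1
0.06 171 [ 0.586 -0.16   0.059] -0.218 -0.1
0.065 9 [ 0.584 -0.176  0.063] -0.215 -0.102
```

```bash
python3 - <<'E'
from h import *
im=dict(np.load("top0.npz"));P=cloud(im)
for n,(x,y) in (("a",(.495,.036)),("b",(.443,-.171))):
    m=region(P,x-.08,x+.08,y-.085,y+.085,.03,.05)
    k,l=cv2.connectedComponents(m.astype(np.uint8))
    for i in range(1,k):
        if (l==i).sum()>15: print(n,rect(P,l==i))
    print(n,"all",rect(P,m))
hsv=cv2.cvtColor(im["pixels"],cv2.COLOR_BGR2HSV)
red=((hsv[...,0]<8)|(hsv[...,0]>172))&(hsv[...,1]>150)&region(P,.55,.75,-.3,-.05,.022,.03)
red=cv2.morphologyEx(red.astype(np.uint8),cv2.MORPH_OPEN,np.ones((3,3)))>0
print("case visible",rect(P,red))
m=region(P,.5,.66,-.28,-.05,.034,.07)
q=P[m];A=np.c_[q[:,:2],np.ones(len(q))]
# web plane
k=np.abs(q[:,2]-(q[:,2].mean()))<1
for _ in range(6):
    s=np.linalg.lstsq(A[k],q[k][:,2],rcond=None)[0]; k=abs(A@s-q[:,2])<.004
print("web plane tilt",np.degrees(np.arctan(np.hypot(*s[:2]))),"dir",np.degrees(np.arctan2(s[1],s[0])),k.sum())
g=q[k];print("web rect",cv2.minAreaRect((g[:,:2]*1000).astype(np.float32)))
E
```

```text
a (array([521.3,  36.3]), array([  3.4, 117.9]), np.float32(89.7), 72)
a (array([470.7,  37.2]), array([  3.1, 119.2]), np.float32(88.4), 71)
a all (array([496.4,  36.5]), array([ 54.5, 119.2]), np.float32(88.4), 143)
b (array([ 466.5, -166.8]), array([  3. , 117.1]), np.float32(101.0), 63)
b (array([ 416.4, -175.7]), array([  2.9, 118.2]), np.float32(100.9), 61)
b all (array([ 441.4, -171. ]), array([ 53.8, 118.4]), np.float32(101.0), 124)
case visible (array([ 628.3, -155.3]), array([ 72.4, 110.3]), np.float32(78.7), 732)
web plane tilt 28.6328689227687 dir -11.30737489409281 763
web rect ((568.1442260742188, -156.25279235839844), (120.16992950439453, 48.64934158325195), 78.54859924316406)
```

```bash
cat >> h.py <<'E'
def go(x,y,z,yaw=None):
    "mm, deg: remaining move, in row units (shift as the tool axes stand now / after the turn)"
    s=readout.observe(); M=R.from_rotvec(s["ee_rot"]).as_matrix(); d=np.array([x,y,z])/1000-s["position"]
    w=np.degrees(np.arctan2(M[1,1],M[0,1])); t=0
    print("t",round(s["clock"],2),"pos",(s["position"]*1000).round(1),"yaw",w.round(2),"tilt",M[:,2].round(3),"width",round(s["width"]*92,1),"F",s["force"].round(1),"grip",round(s["gripper_force"],1))
    if yaw is not None:
        t=(w-yaw+90)%180-90
    print(" now-axes",(M.T@d/.04).round(2),"turn",round(t/4,2),"after-turn",((M@R.from_euler("z",t,degrees=True).as_matrix()).T@d/.04).round(2))
E
python3 -m creep '[[0,0,0,1,1],[0,0,0,1,1],[0,0,0,1,1],[0,0,0,1,1],[0,0,0,1,1],[0,0,0,1,1],[0,0,0,1,1],[0,0,0,1,1],[0,0,0,1,1],[0,0,0,1,1],[0,0,0,1,1],[0,0,0,1,1]]'
python3 -c "from h import *;go(441.4,-171,100,11)"
```

```text
clock: 1.6
position: [0.1929, 0.5942, 0.2263]
ee_rot: [1.714, 2.633, -0.001]
force: [-0.0, -0.1, 0.2]
width: 0.999
gripper_force: 0.0
t 1.6 pos [192.9 594.2 226.3] yaw 23.88 tilt [-0.    -0.001 -1.   ] width 91.9 F [-0.  -0.1  0.2] grip 0.0
 now-axes [-20.    -2.06   3.17] turn 3.22 after-turn [-19.96   2.45   3.17]
```

```bash

python3 -m creep '[[0,0,0,1,1],[0,0.5,0,1,1],[0,0.5,0,1,1],[-1,0.5,0,0.22,1],[-1,0.5,0,0,1],[-1,0.25,0,0,1],[-1,0,0,0,1],[-1,0,0,0,1],[-1,0,0,0,1],[-1,0,0,0,1],[-1,0,0,0,1],[-1,0,0,0,1]]' >/dev/null
python3 -m creep '[[-1,0,0,0,1],[-1,0,0,0,1],[-1,0,0,0,1],[-1,0,0,0,1],[-1,0,0.4,0,1],[-1,0,0.4,0,1],[-1,0,0.4,0,1],[0,0,0.4,0,1],[0,0,0,0,1]]'
python3 -c "from h import *;go(441.4,-171,100,11)"
```

```text
clock: 4.22
position: [0.4042, -0.0126, 0.1623]
ee_rot: [-2.0, -2.422, 0.003]
force: [-0.0, -0.2, -0.1]
width: 1.005
gripper_force: 0.0
t 4.22 pos [404.2 -12.6 162.3] yaw 10.89 tilt [-0.002 -0.001 -1.   ] width 92.5 F [-0.  -0.2 -0.1] grip 0.0
 now-axes [-4.06  0.17  1.56] turn -0.03 after-turn [-4.06  0.16  1.56]
```

```bash

python3 -m creep '[[-1,0,0,0,1],[-1,0.17,0,0,1],[-1,0,0,0,1],[-1,0,0.5,0,1],[-0.06,0,1,0,1],[0,0,1,0,1],[0,0,0.9,0,1],[0,0,0.4,0,1],[0,0,0,0,1]]'
python3 -c "from h import *;go(441.4,-171,8,11)"
```

```text
clock: 5.35
position: [0.4424, -0.1691, 0.0107]
ee_rot: [-1.995, -2.426, 0.0]
force: [0.6, -0.5, 1.4]
width: 1.0
gripper_force: 0.0
t 5.35 pos [ 442.4 -169.1   10.7] yaw 11.12 tilt [-0.001  0.    -1.   ] width 92.0 F [ 0.6 -0.5  1.4] grip 0.0
 now-axes [-0.04 -0.03  0.07] turn 0.03 after-turn [-0.04 -0.03  0.07]
```

```bash

python3 -m creep '[[-0.04,0,0.03,0,0.5],[0,0,0,0,0.4],[0,0,0,0,0.4],[0,0,0,0,0.4],[0,0,0,0,0.4],[0,0,0,0,0.4]]' 20
python3 -m creep '[[0,0,-0.5,0,0.4],[0,0,-1,0,0.4],[0,0,-1,0,0.4],[0,0,0,0,0.4]]'
python3 -c "from h import *;go(580,36.7,110,-1)"
```

```text
clock: 6.1
position: [0.4427, -0.1705, 0.0098]
ee_rot: [1.995, 2.427, 0.001]
force: [-2.0, 0.7, 6.6]
width: 0.584
gripper_force: 20.0
clock: 6.6
position: [0.4441, -0.1711, 0.1116]
ee_rot: [1.993, 2.424, 0.004]
force: [0.2, 0.8, -1.3]
width: 0.585
gripper_force: 20.0
t 6.6 pos [ 444.1 -171.1  111.6] yaw 11.15 tilt [ 0.004 -0.001 -1.   ] width 53.9 F [ 0.2  0.8 -1.3] grip 20.0
 now-axes [4.44 4.34 0.05] turn 3.04 after-turn [5.25 3.31 0.05]
```

```bash

python3 -m creep '[[0,0,0,1,0.4],[0,0.5,0,1,0.4],[0,0.8,0,1,0.4],[0.5,1,0,0.05,0.4],[1,0.8,0,0,0.4],[1,0.2,0,0,0.4],[1,0,0,0,0.4],[1,0,0,0,0.4],[0.5,0,0,0,0.4],[0,0,0,0,0.4],[0,0,0,0,0.4]]'
python3 - <<'E'
from h import *
go(580.2,35.2,60,-1)
im=vision.get_image("top");P=cloud(im)
cv2.imwrite("pics/top1.png",cv2.resize(im["pixels"][120:300,180:420],None,fx=3,fy=3))
m=region(P,.44,.54,-.04,.11,.03,.046);print(rect(P,m))
E
```

```text
clock: 7.98
position: [0.5778, 0.0302, 0.1094]
ee_rot: [2.244, 2.198, -0.001]
force: [0.4, -0.4, -1.4]
width: 0.589
gripper_force: 20.0
t 7.97 pos [577.8  30.2 109.4] yaw -1.18 tilt [-0.    -0.001 -1.   ] width 54.2 F [ 0.4 -0.4 -1.4] grip 20.0
 now-axes [0.13 0.06 1.23] turn -0.04 after-turn [0.13 0.06 1.23]
(array([494.6,  16.9]), array([52.3, 79.5]), np.float32(88.7), 49)
```

View pics/top1.png

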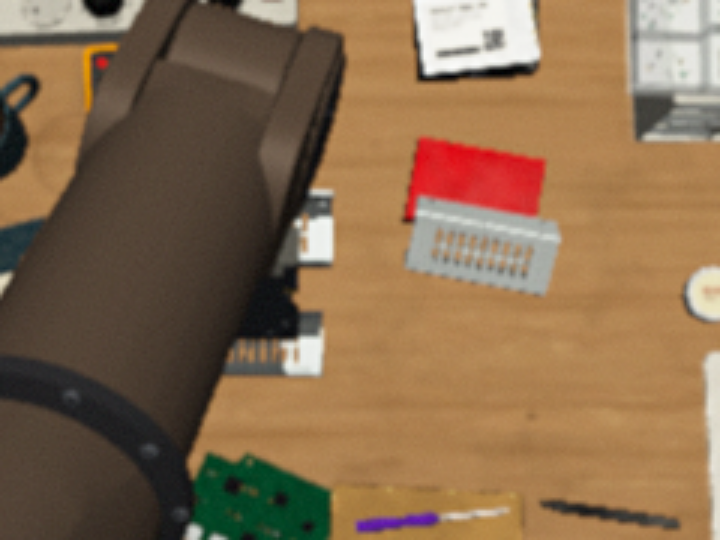

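The crop shows the arm hiding most of the work. The right end of cover_b, held in the gripper, is at (318,228), above cover_a's end at (310,345). Cover_c and the case have not moved. I'll place b now.

```bash

python3 -m creep '[[0.13,0.06,0.8,0,0.4],[0,0,0.8,0,0.4],[0,0,0.5,0,0.4],[0,0,0,0,0.4]]' >/dev/null
python3 -c "from h import *;go(580.2,35.2,10,-1)"
```

```text
t 8.53 pos [579.6  36.2  24.6] yaw -1.15 tilt [-0.002 -0.001 -1.   ] width 53.8 F [-0.5 -0.1 -0.9] grip 20.0
 now-axes [-0.02  0.02  0.36] turn -0.04 after-turn [-0.02  0.02  0.36]
```

```bash

python3 -m creep '[[-0.02,0.02,0.3,0,0.4],[0,0,0.07,0,0.4],[0,0,0,0,0.4],[0,0,0,0,0.64],[0,0,0,0,0.66],[0,0,0,0,0.66]]'
python3 -m creep '[[0,0,-0.6,0,0.66],[0,0,-1,0,0.66],[0,0,-1,0,1],[-1,0,0,0,1],[-1,0,0,0,1],[-1,0,0,0,1],[-1,0,0,0,1],[-1,0,0,0,1]]'
python3 - <<'E'
from h import *
im=vision.get_image("top");P=cloud(im);np.savez("top2.npz",**im)
for n,x0,x1 in (("a",.44,.535),("b",.545,.63)):
    m=region(P,x0,x1,-.05,.12,.03,.05);print(n,rect(P,m))
    k,l=cv2.connectedComponents(m.astype(np.uint8))
    for i in range(1,k):
        if (l==i).sum()>8: print("   ",rect(P,l==i))
# c pull target: c web centre 568,-156, n=(.981,-.196)
go(578,-158,100,-11.3)
E
```

```text
clock: 9.28
position: [0.5815, 0.0367, 0.011]
ee_rot: [2.242, 2.201, 0.001]
force: [-0.4, -0.1, -0.2]
width: 0.66
gripper_force: 0.0
clock: 10.28
position: [0.5774, -0.1646, 0.1149]
ee_rot: [2.242, 2.201, 0.0]
force: [0.2, -0.2, -0.5]
width: 1.001
gripper_force: 0.0
a (array([496.6,  43.3]), array([ 53.1, 106.7]), np.float32(89.7), 120)
    (array([521.7,  42.5]), array([  3.3, 105.4]), np.float32(88.7), 69)
    (array([471.4,  54.6]), array([ 2.8, 84.3]), np.float32(89.1), 51)
b (array([579.8,  35.9]), array([ 55.3, 118.8]), np.float32(88.7), 178)
    (array([605.2,  35.1]), array([  4.2, 117.1]), np.float32(89.4), 89)
    (array([554.4,  36.5]), array([  4.4, 118.8]), np.float32(88.7), 89)
t 10.32 pos [ 576.4 -171.8  115.7] yaw -1.41 tilt [ 0.001 -0.005 -1.   ] width 92.4 F [-0.1 -5.8  1.7] grip 0.0
 now-axes [0.35 0.03 0.39] turn 2.47 after-turn [ 0.35 -0.03  0.39]
```

```bash

python3 -m creep '[[0.3,0,0,1,1],[0,0,0,1,1],[0,0,0,0.47,1],[0,0,0.4,0,1],[0,0,0,0,1]]' >/dev/null
python3 -c "from h import *;go(578,-158,33,-11.3)"
```

```text
t 10.95 pos [ 576.7 -150.9   97.1] yaw -10.89 tilt [-0.003  0.001 -1.   ] width 92.0 F [-0.1  0.7 -0. ] grip 0.0
 now-axes [-0.17  0.07  1.6 ] turn 0.1 after-turn [-0.17  0.07  1.6 ]
```

```bash

python3 -m creep '[[-0.17,0.07,0.6,0.1,1],[0,0,0.6,0,1],[0,0,0.35,0,1],[0,0,0.05,0,1],[0,0,0,0,1]]'
python3 -m creep '[[0,-0.3,0,0,1],[0,-0.2,0,0,1],[0,-0.2,0,0,1],[0,-0.2,0,0,1],[0,-0.2,0,0,1],[0,0,0,0,1]]'
python3 - <<'E'
from h import *
go(520,-158,33,-11.3)
im=vision.get_image("scene");cv2.imwrite("pics/scene1.png",im["pixels"][150:350,180:450].repeat(2,0).repeat(2,1))
E
```

```text
clock: 11.58
position: [0.5795, -0.1588, 0.0352]
ee_rot: [2.43, 1.991, 0.0]
force: [0.2, -0.8, 0.3]
width: 1.001
gripper_force: 0.0
clock: 12.32
position: [0.5352, -0.1497, 0.0347]
ee_rot: [-2.43, -1.99, 0.0]
force: [0.7, -0.6, -0.3]
width: 0.998
gripper_force: 0.4
t 12.32 pos [ 535.2 -149.7   34.7] yaw -11.36 tilt [-0.001  0.    -1.   ] width 91.8 F [ 0.7 -0.6 -0.3] grip 0.4
 now-axes [-0.28 -0.33  0.04] turn -0.01 after-turn [-0.28 -0.33  0.04]
```

View pics/scene1.png

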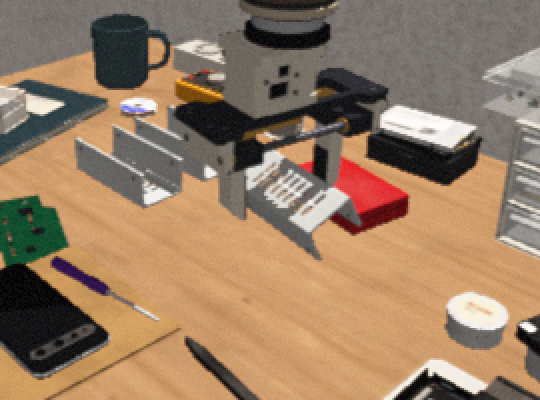

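The view shows cover_c at (300,200) still leaning, with its rear flange near the front edge of the case. I'll keep pulling.

```bash

python3 -m creep '[[0,-0.2,0,0,1],[0,-0.2,0,0,1],[0,-0.2,0,0,1],[0,-0.2,0,0,1],[0,-0.2,0,0,1],[0,-0.2,0,0,1],[0,-0.2,0,0,1],[0,0,0,0,1]]'
python3 - <<'E'
from h import *
im=vision.get_image("scene");cv2.imwrite("pics/scene2.png",im["pixels"][150:350,180:450].repeat(2,0).repeat(2,1))
im=vision.get_image("top");P=cloud(im)
for z0,z1 in ((.03,.046),(.046,.07)): 
    m=region(P,.4,.58,-.25,-.06,z0,z1);print(rect(P,m) if m.sum()>5 else 0)
E
```

```text
clock: 13.38
position: [0.4803, -0.1387, 0.0347]
ee_rot: [-2.43, -1.99, 0.0]
force: [0.5, -0.9, 0.6]
width: 0.996
gripper_force: 0.2
(array([512.4, -95.3]), array([22.8, 46.1]), np.float32(168.7), 30)
(array([516.6, -95.2]), array([20.7, 29.5]), np.float32(168.6), 75)
```

View pics/scene2.png

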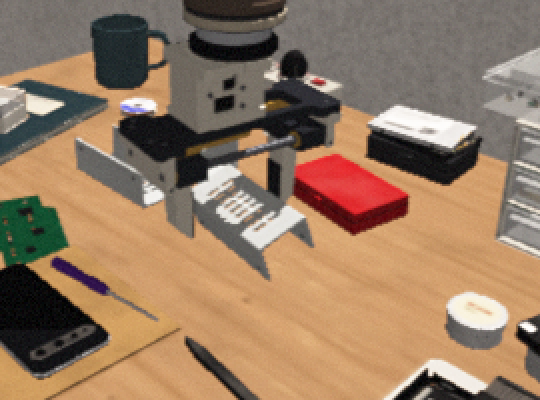

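cover_c, at (250,210), is clear of the case but its rear side still hangs on the finger. I'll back the finger off so it drops.

```bash

python3 -m creep '[[0,0.25,0,0,1],[0,0.25,0,0,1],[0,0,0,0,1],[0,0,0,0,1]]'
python3 - <<'E'
from h import *
im=vision.get_image("scene");cv2.imwrite("pics/scene3.png",im["pixels"][150:350,180:450].repeat(2,0).repeat(2,1))
P=cloud(im)
m=region(P,.4,.58,-.25,-.04,.02,.1)
q=P[m];print(len(q),np.percentile(q,[2,50,98],axis=0).round(3))
im=vision.get_image("top");P=cloud(im)
for z0,z1 in ((.036,.046),(.046,.07)): 
    m=region(P,.4,.58,-.25,-.06,z0,z1);print(rect(P,m) if m.sum()>5 else 0)
go(520,-158,33,-11.3)
E
```

```text
clock: 13.98
position: [0.5006, -0.1429, 0.0345]
ee_rot: [-2.43, -1.991, 0.001]
force: [-0.5, -0.3, 0.4]
width: 0.995
gripper_force: 0.0
1887 [[ 0.435 -0.204  0.023]
 [ 0.501 -0.153  0.039]
 [ 0.555 -0.096  0.091]]
(array([537.3, -91.9]), array([ 8.9, 20.1]), np.float32(134.4), 23)
0
t 14.07 pos [ 500.4 -142.8   34.6] yaw -11.35 tilt [-0.001  0.    -1.   ] width 92.2 F [0.3 0.5 0.1] grip 0.0
 now-axes [-0.28  0.56  0.04] turn -0.01 after-turn [-0.28  0.56  0.04]
```

View pics/scene3.png

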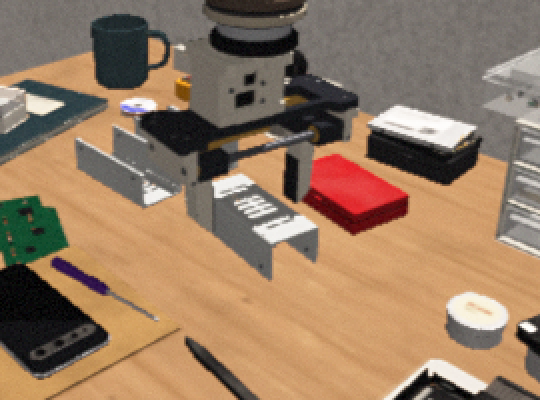

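cover_c now lies flat at (265,215), open side down, and straddled by the fingers. Next I'll measure the web's pose.

```bash

python3 - <<'E'
from h import *
for n in("scene","top"):
    im=vision.get_image(n);P=cloud(im)
    m=region(P,.43,.6,-.25,-.06,.0365,.044).astype(np.uint8)
    k,l,st,_=cv2.connectedComponentsWithStats(m,connectivity=8); i=1+st[1:,4].argmax(); q=P[l==i]
    print(n,rect(P,l==i),q.min(0).round(3),q.max(0).round(3))
    b=cv2.boxPoints(cv2.minAreaRect((q[:,:2]*1000).astype(np.float32)));print(b.round(0).tolist())
E
```

```text
scene (array([ 505.2, -145.3]), array([ 54.7, 122.8]), np.float32(78.2), 858) [ 0.467 -0.209  0.037] [ 0.54  -0.086  0.04 ]
[[466.0, -200.0], [519.0, -211.0], [545.0, -91.0], [491.0, -80.0]]
top (array([537.1, -91.7]), array([ 8.8, 20.1]), np.float32(134.9), 22) [ 0.527 -0.101  0.037] [ 0.542 -0.088  0.042]
[[527.0, -88.0], [541.0, -102.0], [547.0, -96.0], [533.0, -81.0]]
```

```bash
python3 -c "from h import *;go(505.2,-145.3,13,-11.6)"
python3 -m creep '[[-0.03,0.13,0.3,0.06,1],[0,0,0.2,0,1],[0,0,0,0,0.5],[0,0,0,0,0.4],[0,0,0,0,0.4],[0,0,0,0,0.4],[0,0,0,0,0.4],[0,0,0,0,0.4]]' 20
python3 -c "from h import *;go(538,36,13,-1)"
python3 -m creep '[[0,0,-0.5,0,0.4],[0,0,-1,0,0.4],[0,0,-1,0,0.4],[0,0,0,0,0.4]]'
python3 -c "from h import *;go(538,36,110,-1)"
```

```text
t 14.18 pos [ 500.5 -142.8   34.7] yaw -11.35 tilt [-0.  0. -1.] width 92.0 F [ 0.2  0.1 -0.8] grip 0.0
 now-axes [-0.04  0.13  0.54] turn 0.06 after-turn [-0.04  0.13  0.54]
clock: 15.18
position: [0.5058, -0.145, 0.0149]
ee_rot: [2.434, 1.986, 0.001]
force: [-0.9, 0.6, 2.2]
width: 0.585
gripper_force: 20.0
t 15.18 pos [ 505.8 -145.    14.9] yaw -11.58 tilt [ 0.  0. -1.] width 53.8 F [-0.9  0.6  2.2] grip 20.0
 now-axes [ 4.6  -0.12  0.05] turn -2.64 after-turn [4.54 0.72 0.05]
clock: 15.68
position: [0.5071, -0.1456, 0.117]
ee_rot: [2.432, 1.984, 0.005]
force: [-0.1, 0.4, -1.8]
width: 0.587
gripper_force: 20.0
t 15.68 pos [ 507.1 -145.6  117. ] yaw -11.58 tilt [ 0.004 -0.    -1.   ] width 54.0 F [-0.1  0.4 -1.8] grip 20.0
 now-axes [ 4.6  -0.16  0.18] turn -2.64 after-turn [4.55 0.69 0.18]
```

```bash

python3 - <<'E'
from h import *
im=vision.get_image("top");P=cloud(im)
m=region(P,.44,.64,-.05,.12,.03,.05)
k,l=cv2.connectedComponents(m.astype(np.uint8))
for i in range(1,k):
    if (l==i).sum()>8: print("   ",rect(P,l==i))
red=region(P,.56,.75,-.28,-.06,.02,.03); print("case",rect(P,red))
E
python3 -m creep '[[0,0,0,-1,0.4],[0,0.3,0,-1,0.4],[0,0.3,0,-0.64,0.4],[0.5,0.09,0,0,0.4],[1,0,0,0,0.4],[1,0,0,0,0.4],[1,0,0,0,0.4],[0.8,0,0,0,0.4],[0.2,0,0,0,0.4],[0,0,0,0,0.4],[0,0,0,0,0.4]]'
python3 -c "from h import *;go(538,36,60,-1)"
```

```text
(array([605.3,  35.2]), array([  4.4, 117.3]), np.float32(89.1), 90)
    (array([554.3,  36.2]), array([  3.4, 118.4]), np.float32(89.6), 87)
    (array([521.5,  42.4]), array([  3.1, 105.2]), np.float32(89.5), 67)
    (array([470.8,  37.5]), array([  3.4, 119.6]), np.float32(88.4), 72)
case (array([ 667.6, -152.1]), array([105.4, 152. ]), np.float32(173.6), 653)
clock: 17.1
position: [0.5363, 0.0309, 0.1146]
ee_rot: [2.243, 2.199, -0.001]
force: [-0.1, -0.6, -1.0]
width: 0.584
gripper_force: 20.0
t 17.1 pos [536.3  30.9 114.6] yaw -1.13 tilt [-0.    -0.001 -1.   ] width 53.7 F [-0.1 -0.6 -1. ] grip 20.0
 now-axes [0.13 0.04 1.37] turn -0.03 after-turn [0.13 0.04 1.37]
```

```bash

python3 -m creep '[[0.13,0.06,0.6,0,0.4],[0,0,0.6,0,0.4],[0,0,0,0,0.4],[0,0,0,0,0.4]]'
python3 - <<'E'
from h import *
go(538.7,36.3,18,-1)
im=vision.get_image("wrist");print(im["pixels"].shape)
im=vision.get_image("scene");cv2.imwrite("pics/scene4.png",im["pixels"][150:350,180:450].repeat(2,0).repeat(2,1))
E
```

```text
clock: 17.6
position: [0.5393, 0.0366, 0.0675]
ee_rot: [2.242, 2.199, 0.001]
force: [-0.2, -0.3, -0.7]
width: 0.586
gripper_force: 20.0
t 17.6 pos [539.3  36.6  67.5] yaw -1.11 tilt [ 0.001 -0.    -1.   ] width 53.9 F [-0.2 -0.3 -0.7] grip 20.0
 now-axes [-0.01 -0.01  1.24] turn -0.03 after-turn [-0.01 -0.01  1.24]
(420, 560, 3)
```

View pics/scene4.png

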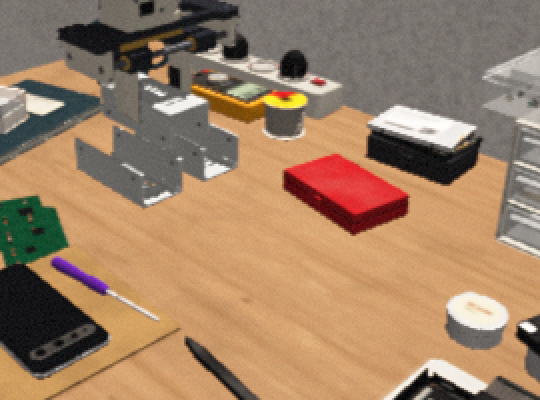

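cover_c hangs level above the gap at (170,110), centred over cover_a and cover_b. I'll lower it.

```bash

python3 -m creep '[[0,0,0.5,0,0.4],[0,0,0.4,0,0.4],[0,0,0.25,0,0.4],[0,0,0.06,0,0.4],[0,0,0,0,0.4]]'
python3 -c "from h import *;go(538.7,36.3,18,-1)"
```

```text
clock: 18.32
position: [0.539, 0.0375, 0.0185]
ee_rot: [2.241, 2.201, 0.0]
force: [0.8, -0.1, -1.2]
width: 0.586
gripper_force: 20.0
t 18.32 pos [539.   37.5  18.5] yaw -1.04 tilt [ 0.  0. -1.] width 54.0 F [ 0.8 -0.1 -1.2] grip 20.0
 now-axes [-0.03 -0.01  0.01] turn -0.01 after-turn [-0.03 -0.01  0.01]
```

```bash

python3 -m creep '[[0,0,0,0,0.6],[0,0,0,0,0.66],[0,0,0,0,0.68],[0,0,-0.5,0,0.68],[0,0,-1,0,0.68],[0,0,-1,0,0.8]]' 
python3 -m creep '[[1,0,0,-1,1],[1,0,0,-1,1],[1,0,0,-1,1],[1,0,0,-1,1],[0,0,0,-1,1],[0,0,0,-1,1],[0,0,0,-0.55,1],[0,0,0,0,1]]' >/dev/null
python3 - <<'E'
from h import *
go(450.8,268.4,110,25.2)
im=vision.get_image("scene");P=cloud(im)
cv2.imwrite("pics/scene5.png",im["pixels"][150:350,150:420].repeat(2,0).repeat(2,1))
m=region(P,.42,.66,-.05,.13,.035,.06);q=P[m];print(rect(P,region(P,.42,.66,-.05,.13,.0415,.06)),np.percentile(q[:,2],[50,98]))
E
```

```text
clock: 19.08
position: [0.5385, 0.0375, 0.1193]
ee_rot: [-2.241, -2.201, 0.001]
force: [0.5, 0.5, 0.2]
width: 0.745
gripper_force: 0.0
t 20.07 pos [525.  196.4 118.4] yaw 25.13 tilt [ 0.  0. -1.] width 92.0 F [-0.3  0.3 -0.7] grip 0.0
 now-axes [ 2.42 -0.91  0.21] turn -0.02 after-turn [ 2.42 -0.91  0.21]
(array([535.1,  36.8]), array([ 51.9, 121.9]), np.float32(89.7), 180) [0.04068562 0.04243274]
```

View pics/scene5.png

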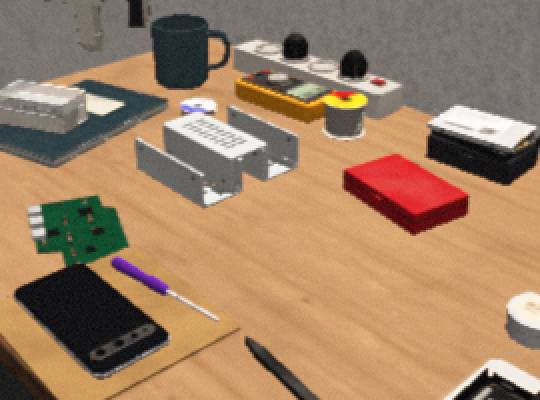

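cover_c is fully seated, with its web level at (210,135) and its flanges down in both troughs. Now the box.

```bash

python3 -m creep '[[0.9,-0.4,0,0,1],[1,-0.4,0,0,1],[0.52,-0.11,0.5,0,1],[0,0,0.8,0,1],[0,0,0.4,0,1],[0,0,0,0,1],[0,0,0,0,1]]'
python3 -c "from h import *;go(450.8,268.4,20,25.2)"
```

```text
clock: 21.0
position: [0.4517, 0.2685, 0.0511]
ee_rot: [1.685, 2.651, 0.001]
force: [1.0, -0.2, 1.1]
width: 0.995
gripper_force: 0.0
t 21.0 pos [451.7 268.5  51.1] yaw 25.1 tilt [ 0.001  0.    -1.   ] width 91.5 F [ 1.  -0.2  1.1] grip 0.0
 now-axes [ 0.01 -0.02  0.78] turn -0.02 after-turn [ 0.01 -0.02  0.78]
```

```bash

python3 -m creep '[[0.01,-0.02,0.5,0,1],[0,0,0.28,0,1],[0,0,0,0,0.5],[0,0,0,0,0.4],[0,0,0,0,0.4],[0,0,0,0,0.4],[0,0,0,0,0.4],[0,0,0,0,0.4]]' 20
python3 -c "from h import *;go(450.8,268.4,20,25.2)"
python3 -m creep '[[0,0,-0.5,0,0.4],[0,0,-1,0,0.4],[0,0,-1,0,0.4],[0,0,-0.5,0,0.4],[0,0,0,1,0.4],[0,0,0,1,0.4],[0,0,0,1,0.4],[0,0,0,1,0.4],[0,0,0,1,0.4],[0,0,0,1,0.4],[0,0,0,0.55,0.4],[0,0,0,0,0.4]]'
python3 -c "from h import *;go(538.5,36.5,140,-1)"
```

```text
clock: 22.0
position: [0.4504, 0.269, 0.0195]
ee_rot: [1.684, 2.652, 0.002]
force: [1.0, 0.9, 4.5]
width: 0.57
gripper_force: 20.0
t 22.0 pos [450.4 269.   19.5] yaw 25.18 tilt [ 0.001  0.001 -1.   ] width 52.4 F [1.  0.9 4.5] grip 20.0
 now-axes [-0.02  0.   -0.01] turn -0.01 after-turn [-0.02  0.   -0.01]
clock: 23.5
position: [0.4497, 0.2686, 0.1389]
ee_rot: [2.241, 2.202, -0.001]
force: [-0.9, 0.4, -1.7]
width: 0.57
gripper_force: 20.0
t 23.5 pos [449.7 268.6 138.9] yaw -0.99 tilt [-0. -0. -1.] width 52.4 F [-0.9  0.4 -1.7] grip 20.0
 now-axes [-5.76  2.32 -0.03] turn 0.0 after-turn [-5.76  2.32 -0.03]
```

```bash

python3 -m creep '[[-0.5,0.4,0,0,0.4],[-1,0.5,0,0,0.4],[-1,0.5,0,0,0.4],[-1,0.5,0,0,0.4],[-1,0.4,0,0,0.4],[-0.8,0,0,0,0.4],[-0.4,0,0,0,0.4],[0,0,0,0,0.4],[0,0,0,0,0.4]]'
python3 - <<'E'
from h import *
im=vision.get_image("scene");P=cloud(im)
for z0,z1 in((.0415,.047),(.04,.047)):
    m=cv2.morphologyEx(region(P,.42,.66,-.05,.13,z0,z1).astype(np.uint8),cv2.MORPH_OPEN,np.ones((3,3)))>0
    print(rect(P,m))
m=region(P,.42,.66,-.1,.15,.1,.2);q=P[m];print("held z",q.min(0).round(3),q.max(0).round(3))
go(538.7,37,51.5,-1)
E
```

```text
clock: 24.62
position: [0.5378, 0.0409, 0.139]
ee_rot: [-2.238, -2.203, -0.001]
force: [0.2, -0.2, -2.1]
width: 0.569
gripper_force: 20.0
(array([0., 0.]), array([0., 0.]), np.float32(0.0), 0)
(array([535. ,  36.9]), array([ 54.7, 122.5]), np.float32(89.0), 443)
held z [ 0.48  -0.015  0.129] [0.582 0.089 0.2  ]
t 24.68 pos [537.8  41.  139. ] yaw -0.88 tilt [-0.     0.001 -1.   ] width 52.7 F [-0.1 -0.3 -1.6] grip 20.0
 now-axes [-0.1   0.02  2.19] turn 0.03 after-turn [-0.1   0.02  2.19]
```

```bash

python3 -m creep '[[-0.09,0.03,0.6,0,0.4],[0,0,0.7,0,0.4],[0,0,0.5,0,0.4],[0,0,0.2,0.03,0.4],[0,0,0,0,0.4],[0,0,0,0,0.4]]'
python3 -c "from h import *;go(539,37.2,51.5,-1)"
```

```text
clock: 25.42
position: [0.5396, 0.0358, 0.0599]
ee_rot: [2.243, 2.199, 0.002]
force: [0.7, 0.5, -0.9]
width: 0.57
gripper_force: 20.0
t 25.43 pos [539.6  35.8  59.9] yaw -1.12 tilt [ 0.001  0.    -1.   ] width 52.4 F [ 0.7  0.5 -0.9] grip 20.0
 now-axes [ 0.04 -0.02  0.21] turn -0.03 after-turn [ 0.04 -0.02  0.21]
```

```bash

python3 -m creep '[[0.04,-0.02,0.1,-0.03,0.4],[0,0,0.1,0,0.4],[0,0,0.02,0,0.4],[0,0,0,0,0.4]]'
python3 -c "from h import *;go(539,37.2,51.5,-1)"
```

```text
clock: 25.92
position: [0.5384, 0.0375, 0.0511]
ee_rot: [-2.24, -2.201, -0.002]
force: [-3.4, 1.3, 12.0]
width: 0.569
gripper_force: 20.0
t 25.93 pos [538.4  37.5  51.1] yaw -1.01 tilt [ 0.     0.001 -1.   ] width 52.3 F [-3.4  1.3 12. ] grip 20.0
 now-axes [-0.01  0.02 -0.01] turn -0.0 after-turn [-0.01  0.02 -0.01]
```

```bash

python3 -m creep '[[0,0,-0.02,0,0.4],[0,0,0,0,0.62],[0,0,0,0,0.72],[0,0,0,0,0.72],[0,0,-0.5,0,0.72],[0,0,-1,0,0.72],[0,0,-1,0,0.8],[0.5,0,-0.5,0,0.8],[1,0,0,0,0.8],[1,0,0,0,0.8],[1,0,0,0,0.8],[1,0,0,0,0.8]]'
python3 -m creep '[[1,0,0,0,0.8],[1,0,0,0,0.8],[0,0,0,0,0.8],[0,0,0,0,0.8]]' >/dev/null
python3 - <<'E'
from h import *
im=vision.get_image("scene");a=im["pixels"][150:350,150:420].repeat(2,0).repeat(2,1)
t=vision.get_image("top");P=cloud(t)
b=cv2.resize(t["pixels"][170:270,210:345],None,fx=2,fy=2)
cv2.imwrite("pics/fin.png",np.vstack([a,np.hstack([b,np.zeros_like(b)])]))
print("box",rect(P,region(P,.45,.63,-.06,.13,.07,.095)))
m=region(P,.44,.64,-.05,.12,.03,.05)
k,l=cv2.connectedComponents(m.astype(np.uint8))
for i in range(1,k):
    if (l==i).sum()>8: print("   ",rect(P,l==i))
go(539,37,52,-1)
E
```

```text
clock: 27.42
position: [0.5413, 0.2184, 0.1711]
ee_rot: [-2.241, -2.201, -0.0]
force: [-0.1, -0.2, 1.3]
width: 0.798
gripper_force: 0.0
box (array([536.6,  36.8]), array([51.8, 98.8]), np.float32(89.8), 904)
    (array([605.4,  35. ]), array([  4.2, 116.6]), np.float32(88.8), 88)
    (array([537.8,  94.8]), array([12.4, 50.9]), np.float32(3.2), 82)
    (array([528.9, -13.3]), array([31.9, 64.3]), np.float32(147.6), 81)
    (array([510.5,  40.1]), array([ 0.9, 35.4]), np.float32(89.0), 15)
    (array([470.7,  37.2]), array([  3.1, 119.3]), np.float32(88.4), 73)
t 28.02 pos [543.2 295.5 171.3] yaw -1.14 tilt [ 0. -0. -1.] width 73.5 F [0.6 0.3 0.3] grip 0.0
 now-axes [-6.46  0.02  2.98] turn -0.03 after-turn [-6.46  0.01  2.98]
```

View pics/fin.png

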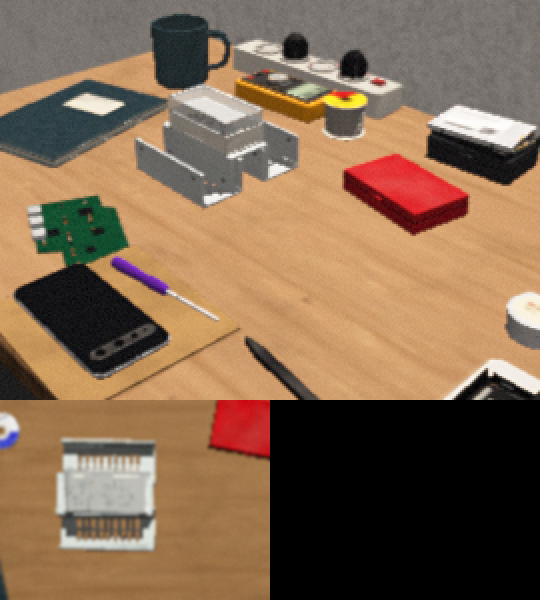

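The final view shows the stack with the box centred on top at (210,110), and the case and reels undisturbed. I'll check how far cover_c extends relative to the box.

```bash

python3 - <<'E'
from h import *
for n in ("top","scene"):
    P=cloud(vision.get_image(n))
    for nm,x0,x1,z0,z1 in (("c",.526,.55,.036,.05),("box",.526,.55,.07,.095),("a",.465,.476,.034,.05),("b",.6,.61,.034,.05)):
        q=P[region(P,x0,x1,-.06,.13,z0,z1)]
        if len(q): print(n,nm,(q[:,1].min()*1000).round(1),(q[:,1].max()*1000).round(1),len(q))
    q=P[region(P,.48,.6,-.06,.13,.038,.05)&((P[...,1]>.088)|(P[...,1]<-.015))];
    for s in(1,-1):
        e=q[(s*(q[:,1]-.037)>.052)&(abs(q[:,0]-.537)<.03)]; print("  c end x",(e[:,0].min()*1000).round(1),(e[:,0].max()*1000).round(1)) if len(e) else 0
E
```

```text
top c -20.3 97.4 63
top box -12.6 86.1 407
top a -22.3 97.1 69
top b -23.3 93.6 80
  c end x 512.7 563.5
  c end x 509.7 562.6
scene c -23.5 -10.5 61
scene box -17.3 83.4 238
scene a -24.0 94.0 101
scene b -27.7 29.7 46
  c end x 509.5 518.5
  c end x 509.0 562.7
```

```bash
python3 -c "from h import *;print(sign_off())"
```

```text
the job is handed in; nothing more can be done
None
```

The job is handed in at about 28 s of the 58 s limit. cover_a and cover_b lie parallel with a gap of about 30 mm and ends level to about 1 mm, cover_c sits level with its flanges down in both troughs, and the screw box is on top lengthwise, within about 3 mm of the middle. In the final pictures the case and both reels look undisturbed, though I did not measure them again.

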